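# Lay out a small glue-up on its bearers

## Task

Get the small glue-up ready on the white board: take the dowel, dark block, oak block and white glue bottle from the black mat; lay the dowel on the board to the right of the fixed batten, parallel to it, ends level with it and 100 mm from it centre to centre; then lay the dark block squarely across the front halves (the halves nearer you) of both, sticking out equally at both sides, and the oak block on top of the dark one, centred and lying the same way. Stand the bottle upright on the board behind the blocks, midway between batten and dowel. Leave the blue bottle, the plane and the block at the back of the bench where they are.

Things in the scene. Friction and masses are not known exactly. Their poses are not given: they have to be found in the camera images.
- glue_board: White-faced square board, 220 x 220 x 12 mm, fixed to the bench at the left or right, turned up to 0.3 rad. Origin: centre of its underside; z up; x points away from the robot (behind), y to the left. A pine batten 140 (along x) x 20 x 16 mm high is screwed on it, middle at x = 0, y = +0.075; the rest is bare.
- batten_top (a point): Middle of the top face of the fixed batten, 28 mm above the bench; axes as the board's (the batten runs along x).
- dowel: Loose wooden dowel offcut, 140 mm long (its y axis) x 16 x 16 mm, 0.05 kg; does not roll; the thinnest piece. Origin: centre of its underside. Starts lying on the black rubber mat (220 x 330 x 3 mm, fixed, beside the board), as do the dark block, oak block and white bottle, shuffled over four places, turned up to 0.5 rad.
- dark_block: Loose dark brown hardwood block, 150 mm long (its y axis) x 50 (x) x 25 mm high, about 0.2 kg; starts on the mat. Origin: centre of its underside.
- oak_block: Loose light oak block, 110 mm long (its y axis) x 60 (x) x 30 mm high, about 0.2 kg; starts on the mat. Origin: centre of its underside.
- white_bottle: Loose white squeeze bottle with orange nozzle cap, 150 mm high; round body 48 mm across, straight-sided from its foot up to 110 mm, 0.25 kg; grip it high, 100 to 115 mm above its foot, so that the cap stays clear of the palm; starts upright on the mat. Origin: centre of its underside, z up.
- mini_plane: Bystander, must stay: the small wooden plane, 60 x 150 x 62 mm high, at the back left of the middle. Origin: centre of its underside.
- oil_b: Bystander, must stay: the blue bottle, 45 mm across, 140 mm high, standing at the back in the middle. Origin: centre of its underside.
- block_c: Bystander, must stay: the block at the back of the bench, 45 x 120 x 45 mm high, lying at the back, not on the mat. Origin: centre of its underside.
There are look-alikes about, which are no part of the job. What is shaped like the oak_block but purple is not meant.

How it is judged:
By the outcome, as a careful person would: the job done as asked, in the order asked, and still so for the second after the job is handed in, with the robot touching nothing.
It also fails if it takes over 125 s, if anything falls off the work surface, if the arm or the gripper's body presses on something with over 40 N, if the wrist force passes 120 N, or if a joint passes its speed limit or range.

## Robot

A 7-joint arm with a two-finger parallel gripper is mounted at the origin on a cart in front of the work surface, level with it; the furniture and walls round the work are solid. World frame = base frame: x ahead of the robot, y to its left, z up, the work surface at z = 0. Lengths are in m, angles in rad, forces in N, time in s.
With the tool pointing down it reaches from about 0.4 to 0.75 m from the base axis. Payload 19.5 kg.
Tool frame: the origin (TCP) lies midway between the tips of the shut fingers; the grasp point (between the pads) lies 19 mm behind it; z points along the fingers, y is the line along which they close (so a half turn about z gives the same grasp; the last joint's range is limited). The gripper opens to 85 mm and grips with 20 to 120 N. Pads are 22 mm wide; open, the fingers measure 114 mm over their backs; the gripper's body (76 mm by 85 mm) begins 54 mm behind the grasp point. The pads swing forward as they close: fully open they stand 13 mm farther back than shut.
Start: joints at [1.094, 0.707, -0.028, 1.485, 0.022, 0.951, -0.075], TCP at [0.242, -0.521, 0.21] pointing down, gripper open.
Joint ranges: [-2.71, 2.71], [-0.32, 2.16], [-1.57, 1.52], [0, 2.45], [-1.46, 4.6], [0, 2.02], [-2.83, 2.83]. Speed limits (rad/s): [1.89, 1.89, 2.57, 2.57, 3.01, 3.01, 3.01].

## Interface

Orientations are given as a rotation vector (axis times angle).
In Python, from plant import manip, imaging gives the robot as it stands. The module is installed in compiled form; this text tells all that it offers.
- The arm moves only by the tool jog_arm, never from a script. Its argument "motion" is text: rows parted by semicolons, each of 7 numbers parted by spaces: the shift along the world's x, y, z in mm, then the turn, a rotation vector about the world's x, y, z in rad, then the finger opening in mm, from 0 to 85.4. A call has 1 to 20 rows; each row is the pose to reach, as a shift and turn from the pose commanded when the call began; what a row does not reach only later rows make up. A row lasts 1/8 s, in which the tool goes at most 62.5 mm and 10.7 degrees, less where a joint would pass 70% of its speed; a pose out of reach is approached as far as the arm can. A call with a gripper value outside its range is refused whole. The fingers move at their own pace and stop on an object; "squeeze" is the grip in N (left out, the last holds). Time passes only in rows, so rows that repeat a pose let the fingers close. It gives the time, the measured TCP pose, the force, the opening and the grip force at its end, in the units of the state.
- manip.get_state(): the state, without advancing time (a new reading comes with each control period).
- imaging.grab_frame(name): name is "scene" or "top"; returns a dict with "color" (384x512x3 uint8, red, green, blue), "depth" (384x512 float32, m along the optical axis (not along the pixel's ray), 0 where there is no reading), "mtx" (3x3 intrinsics, pixels), "k1" (the pictures are not rectified: a ray, as slopes to the right and down, at radius r is drawn at 1 + k1 r^2 times it, then the intrinsics apply), "eye" and "orientation" of the camera in the world. Camera axes: x right, y up, looking along -z (the intrinsics and any distortion apply to the point x, -y, -z); pixel columns grow to the right and rows downward; lengths in m; the calibration is good to about 2 mm. A picture is of the moment at which its call begins.
- manip.close_job(): hands the job in; it is judged then, once.
The state is a dict: "t": time; "joints": joint angles; "joint_vel": joint speeds; "joint_torque": joint torques, N m; "position": TCP position; "ee_rot": TCP orientation; "force": force on the tool from outside, world axes, zero at the start; "ft_torque": the same for the moment, N m; "finger_gap": finger opening in m; "grip_force": force on a finger pad.
Only numpy, scipy, OpenCV 4.12 (cv2) and the standard library are available. Lean on these libraries where they do the work, as an engineer would, in place of code of your own. Each camera call takes 0.05 s, during which the arm holds its last target. There are 200 camera calls.

## Working session

There is one attempt and no reset: what is moved stays moved. The work goes in short steps, Python scripts to look and compute and a tool call to move; the robot and the scene stay as the last step left them, time stands still between calls to the robot, and variables do not carry over. Pictures are saved under pics/ and viewed, at most 14 in all, crops included, and the job is handed in when it is done.

Besides the shell and the picture viewer there is one more tool, called after "Emit:" in YAML: its name, and indented under it one key for each argument. jog_arm: Moves the arm, as the interface text tells. Its arguments: {"type":"object","properties":{"motion":{"type":"string"},"squeeze":{"type":"number"}},"required":["motion"]}

```bash
mkdir -p pics; cat > h.py <<'E'
import numpy as np, cv2
from scipy.spatial.transform import Rotation as R
from plant import manip, imaging
def grab(n,save=None):
    f=imaging.grab_frame(n)
    if save: cv2.imwrite('pics/'+save,f['color'][:,:,::-1]); np.savez('pics/'+save+'.npz',**{k:f[k] for k in f})
    return f
def rot(f):
    o=np.array(f['orientation'])
    return o if o.shape==(3,3) else (R.from_rotvec(o).as_matrix() if o.size==3 else R.from_quat(o).as_matrix())
def cloud(f):
    h,w=f['depth'].shape
    u,v=np.meshgrid(np.arange(w),np.arange(h))
    p=np.stack([u,v],-1).reshape(-1,1,2).astype(float)
    q=cv2.undistortPoints(p,f['mtx'],np.array([float(f['k1']),0,0,0]))[:,0]
    d=f['depth'].reshape(-1,1)
    c=np.hstack([q*d*[1,-1],-d])
    return (c@rot(f).T+np.array(f['eye'])).reshape(h,w,3)
E
python3 - <<'E'
from h import *
for n in('scene','top'):
    f=grab(n,n+'0.png'); print(n,f['eye'],f['orientation'],f['mtx'],f['k1'])
    c=cloud(f); print(c[::64,::64].round(3)[:, :, 2])
s=manip.get_state(); print({k:np.round(s[k],3) for k in s})
im=np.hstack([cv2.imread('pics/scene0.png')]); 
cv2.imwrite('pics/top0b.png',cv2.resize(cv2.imread('pics/top0.png'),(800,600)))
E
```

```text
scene [0.03328685 0.8083275  0.6041111 ] [ 0.38243911 -1.31153864 -2.27779673] [[407.81430318   0.         258.92552408]
 [  0.         407.81430318 192.05589539]
 [  0.           0.           1.        ]] -0.023513018846642093
[[ 0.542  0.532  0.515  0.504  0.48   0.431  0.417  0.506]
 [ 0.436  0.415  0.392  0.337  0.246  0.133  0.11   0.342]
 [ 0.304  0.259  0.23   0.15  -0.016 -0.04  -0.042 -0.165]
 [ 0.224  0.105  0.015 -0.002  0.001  0.101 -0.003  0.186]
 [ 0.032  0.066 -0.002  0.012 -0.004  0.001 -0.847  0.604]
 [ 0.014  0.042 -0.001 -0.001 -0.002 -0.491 -0.85  -0.003]]
top [0.37533881 0.07613369 1.02379101] [ 0.07276414 -0.19437602 -1.54583177] [[350.80059749   0.         256.87498534]
 [  0.         350.80059749 192.82709319]
 [  0.           0.           1.        ]] -0.016969426067334273
[[ 0.383  0.455  0.364  0.933  0.951  0.95   0.472  0.482]
 [ 0.05   0.062  0.273  0.905  0.921  0.247  0.156  0.173]
 [ 0.002 -0.001 -0.002  0.06   0.871 -0.    -0.001 -0.294]
 [ 0.007  0.015  0.001  0.009  0.001  0.005  0.    -0.493]
 [ 0.021  0.001  0.    -0.004  0.022 -0.003 -0.002 -0.494]
 [-0.843 -0.843 -0.856 -0.849 -0.444 -0.848 -0.845 -0.855]]
{'t': np.float64(0.1), 'joints': array([ 1.094,  0.707, -0.028,  1.485,  0.022,  0.951, -0.075]), 'joint_vel': array([-0.   ,  0.001, -0.001, -0.   , -0.001,  0.001, -0.001]), 'joint_torque': array([ 4.0000e-03, -8.8427e+01,  1.2380e+00, -2.3645e+01,  1.7000e-02,
        5.0000e-03,  0.0000e+00]), 'position': array([ 0.242, -0.521,  0.209]), 'ee_rot': array([-3.067, -0.677,  0.   ]), 'force': array([0.382, 0.062, 0.359]), 'ft_torque': array([ 0.002,  0.028, -0.014]), 'grip_force': np.float64(0.0), 'finger_gap': np.float64(0.085)}
```

View pics/top0b.png

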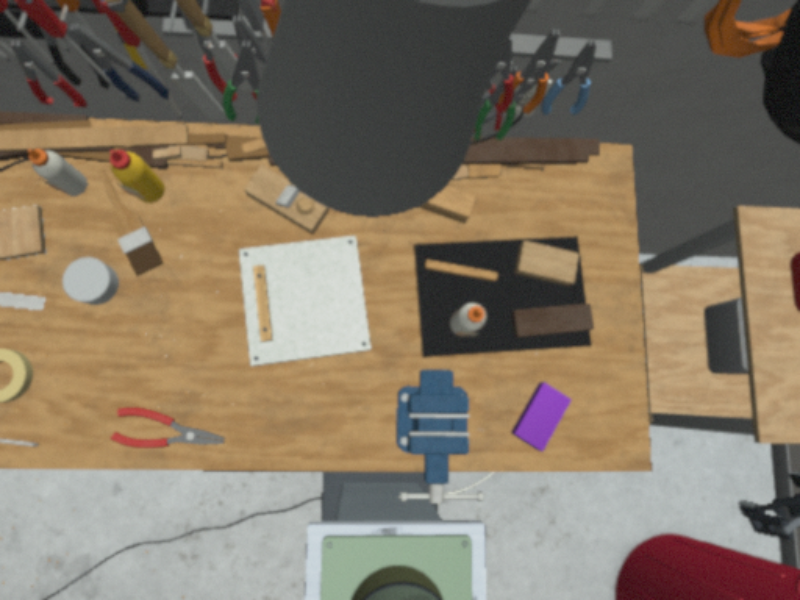

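View pics/scene0.png

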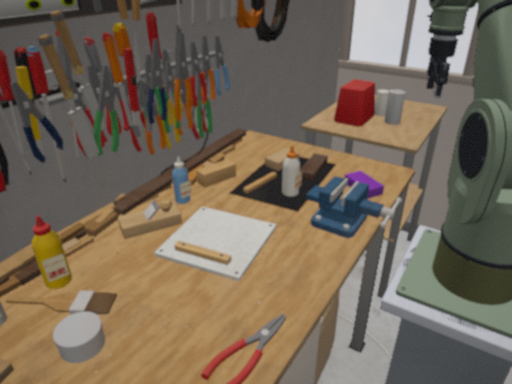

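The top picture shows (at 800x600) the board around (305,300) with its batten at (263,303), and the mat around (503,295). On the mat are the dowel (462,270), the oak block (548,262), the dark block (553,320) and the white bottle (468,318). Look-alikes:
- The purple block (542,415), off the mat, is excluded.
- The block at the back (450,205) is `block_c`.
- The bottles at (58,172) and (137,175) are off the mat.

I'll confirm in an enlarged crop and measure.

```bash
python3 - <<'E'
from h import *
im=cv2.imread('pics/top0.png')
cv2.imwrite('pics/crop0.png',cv2.resize(im[140:245,145:390],None,fx=3.2,fy=3.2,interpolation=cv2.INTER_CUBIC))
f=np.load('pics/top0.png.npz'); c=cloud(f)
# project TCP
p=(np.array([.242,-.521,.21])-f['eye'])@rot(f); s=p[:2]/-p[2]; print('tcp pix',s[0]*350.8+256.9,-s[1]*350.8+192.8)
col=f['color'].astype(int)
for n,(u0,v0,u1,v1) in dict(dowel=(268,163,322,182),oak=(326,150,375,186),dark=(325,190,384,218),batten=(160,166,176,222),bottle=(285,188,314,218),vise=(250,233,302,310),plane=(155,105,210,148),blkc=(265,122,305,142)).items():
    q=c[v0:v1,u0:u1].reshape(-1,3); z=q[:,2]
    print(n,np.percentile(z,[2,10,25,50,75,90,98,100]).round(4), np.median(q,0).round(3))
f=np.load('pics/scene0.png.npz'); 
E
```

```text
tcp pix 482.79116572801536 314.24388372945873
dowel [-0.0012  0.0005  0.0018  0.0034  0.0109  0.0181  0.0203  0.0228] [ 0.617 -0.114  0.003]
oak [-0.0023 -0.      0.0018  0.0051  0.0321  0.0338  0.0356  1.0238] [ 0.633 -0.282  0.005]
dark [-2.3000e-03  2.0000e-04  2.2000e-03  2.3400e-02  2.7400e-02  2.8900e-02
  3.0600e-02  1.0238e+00] [ 0.524 -0.291  0.023]
batten [0.0084 0.01   0.0113 0.0135 0.0269 0.0287 0.0306 1.0238] [0.54  0.254 0.014]
bottle [-1.1000e-03  6.0000e-04  2.0000e-03  4.4000e-03  1.0290e-01  1.2590e-01
  1.4040e-01  1.0238e+00] [ 0.514 -0.113  0.004]
vise [-0.8463 -0.0031  0.      0.0497  0.1008  0.1043  0.1065  1.0238] [ 0.329 -0.053  0.05 ]
plane [-0.0032 -0.0012  0.0012  0.0335  0.0618  0.8744  0.8825  1.0238] [0.712 0.22  0.033]
blkc [-0.0032 -0.0013  0.0018  0.0422  0.0457  0.8629  0.8702  1.0238] [ 0.73  -0.08   0.042]
```

View pics/crop0.png

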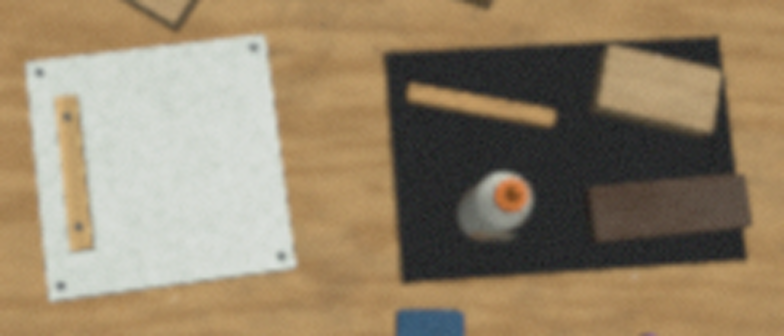

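```bash
cat > meas.py <<'E'
from h import *
def fitrect(q,L,W,yaw0=None):
    """known-size rectangle best covering the points q (n,2): (cx,cy,yaw of long side)"""
    from scipy.optimize import minimize
    m=np.median(q,0); w,v=np.linalg.eigh(np.cov(q.T)); a=np.arctan2(v[1,1],v[0,1])
    cx,cy=cv2.minAreaRect(q.astype(np.float32))[0]
    def cost(p):
        d=q-p[:2]; c,s=np.cos(p[2]),np.sin(p[2])
        l=np.abs(d@[c,s])-L/2; t=np.abs(d@[-s,c])-W/2
        return np.mean(np.maximum(l,0)+np.maximum(t,0))*1e3+0.02*np.hypot(*(p[:2]-q.mean(0)))*1e3
    r=minimize(cost,[*q.mean(0),a],method='Nelder-Mead',options=dict(xatol=1e-5,fatol=1e-5,maxiter=2000))
    x=r.x; x[2]=(x[2]+np.pi/2)%np.pi-np.pi/2
    return x,q.mean(0),((a+np.pi/2)%np.pi-np.pi/2),r.fun
def roi(c,x0,x1,y0,y1,z0,z1):
    m=(c[...,0]>x0)&(c[...,0]<x1)&(c[...,1]>y0)&(c[...,1]<y1)&(c[...,2]>z0)&(c[...,2]<z1)
    return m
def circ(q,r):
    from scipy.optimize import least_squares
    return least_squares(lambda p:np.hypot(q[:,0]-p[0],q[:,1]-p[1])-r,q.mean(0),loss='soft_l1',f_scale=.001).x
E
python3 - <<'E'
from meas import *
from h import *
for n in('top','scene'):
    f=np.load(f'pics/{n}0.png.npz'); c=cloud(f); print(n)
    p=(np.array([.242,-.521,.21])-f['eye'])@rot(f); s=p[:2]/-p[2]; k=f['mtx']; u,v=s[0]*k[0,0]+k[0,2],-s[1]*k[0,0]+k[1,2]; print('tcp pix',u,v, c[min(383,max(0,int(v))),min(511,max(0,int(u)))])
    for nm,b,L,W in [('dowel',(.56,.66,-.2,-.02,.012,.03),.14,.016),('oak',(.58,.69,-.36,-.22,.026,.045),.11,.06),('dark',(.46,.57,-.4,-.2,.022,.04),.15,.05),('batten',(.44,.64,.22,.28,.022,.036),.14,.02),('purple',(.25,.46,-.35,-.18,.022,.045),.11,.06),('blockc',(.68,.8,-.2,0,.038,.055),.12,.045),('plane',(.62,.85,.1,.3,.03,.075),.15,.06)]:
        m=roi(c,*b); q=c[m]
        if len(q)<20: print(nm,'none',len(q)); continue
        r=fitrect(q[:,:2],L,W); print(nm,len(q),r[0].round(4),r[1].round(4),round(r[2],4),'z',np.median(q[:,2]).round(4))
    m=roi(c,.45,.58,-.18,-.06,.025,.105); q=c[m]; print('bottle',len(q),circ(q[:,:2],.024).round(4)); m=roi(c,.45,.58,-.18,-.06,.13,.17); print('cap',np.median(c[m],0),m.sum())
    # board
    col=f['color'].astype(int); w=(col.min(-1)>140)&roi(c,.38,.72,.02,.34,.006,.018); q=c[w]
    r=cv2.minAreaRect(q[:,:2].astype(np.float32)); print('board',r,fitrect(q[:,:2],.22,.22)[0],q.mean(0))
    mk=(col.max(-1)<60)&roi(c,.4,.75,-.4,.05,-.005,.012); q=c[mk]; print('mat',cv2.minAreaRect(q[:,:2].astype(np.float32)))
    m=roi(c,.2,.48,-.2,.1,.02,.15); q=c[m]; print('vise',q.min(0),q.max(0))
    m=roi(c,.6,.85,-.1,.2,.07,.2); q=c[m]; print('blue',q.min(0),q.max(0))
E
```

```text
top
tcp pix 482.7665358042791 314.27118376482633 [ 0.06329574 -1.30863767 -0.85377511]
dowel 253 [ 0.6155 -0.1123  1.423 ] [ 0.6152 -0.1122] 1.421 z 0.0177
oak 729 [ 0.6333 -0.2787  1.3571] [ 0.6333 -0.2787] 1.363 z 0.0325
dark 844 [ 0.5225 -0.2871 -1.4552] [ 0.5225 -0.2871] -1.4564 z 0.0273
batten 355 [0.5398 0.255  0.1617] [0.5398 0.255 ] 0.1534 z 0.0274
purple 832 [ 0.343  -0.2596 -0.5518] [ 0.343  -0.2596] -0.5456 z 0.0294
blockc 356 [ 0.7435 -0.095   1.3016] [ 0.742  -0.0946] 1.4463 z 0.0445
plane 941 [0.7412 0.2231 0.9079] [0.7412 0.2231] 0.9079 z 0.0345
bottle 145 [ 0.5138 -0.1168]
cap [ 0.51230408 -0.11392908  0.13486358] 68
board ((0.5528708100318909, 0.18041874468326569), (0.22016416490077972, 0.21795351803302765), 8.97531509399414) [0.55111636 0.17508386 0.15395035] [0.55111636 0.17508384 0.01152945]
mat ((0.571042001247406, -0.1964646875858307), (0.21225911378860474, 0.3224187195301056), 4.740413188934326)
vise [ 0.20210295 -0.13972148  0.02003177] [0.42353567 0.00516862 0.10956096]Traceback (most recent call last):
  File "<stdin>", line 16, in <module>
    return umr_minimum(a, axis, None, out, keepdims, initial, where)
ValueError: zero-size array to reduction operation minimum which has no identity
```

```bash
python3 - <<'E'
from meas import *
from h import *
for n in('scene',):
    f=np.load(f'pics/{n}0.png.npz'); c=cloud(f); print(n)
    for P in [(.242,-.521,.21),(.242,-.521,.4),(0,0,0),(.54,.255,.028)]:
        p=(np.array(P)-f['eye'])@rot(f); s=p[:2]/-p[2]; k=f['mtx']; print(P,'pix',s[0]*k[0,0]+k[0,2],-s[1]*k[0,0]+k[1,2])
    print('gripper px',c[78,440],c[60,445])
    for nm,b,L,W in [('dowel',(.56,.66,-.2,-.02,.012,.03),.14,.016),('oak',(.58,.69,-.36,-.22,.026,.045),.11,.06),('dark',(.46,.57,-.4,-.2,.022,.04),.15,.05),('batten',(.44,.64,.22,.28,.022,.036),.14,.02)]:
        m=roi(c,*b); q=c[m]
        if len(q)<20: print(nm,'none',len(q)); continue
        r=fitrect(q[:,:2],L,W); print(nm,len(q),r[0].round(4),r[1].round(4),round(r[2],4),'z',np.median(q[:,2]).round(4))
    m=roi(c,.45,.58,-.18,-.06,.025,.105); q=c[m]; print('bottle',len(q),circ(q[:,:2],.024).round(4)); m=roi(c,.45,.58,-.18,-.06,.13,.17); print('cap',np.median(c[m],0),m.sum())
    col=f['color'].astype(int); w=(col.min(-1)>120)&roi(c,.38,.72,.02,.34,.006,.018); q=c[w]
    print('board',cv2.minAreaRect(q[:,:2].astype(np.float32)))
    m=roi(c,.6,.85,-.1,.2,.05,.2); q=c[m]; print('blue',q.min(0),q.max(0))
    m=roi(c,.2,.48,-.2,.1,.02,.15); q=c[m]; print('vise',q.min(0),q.max(0))
E
```

```text
scene
(0.242, -0.521, 0.21) pix 431.15360153884944 102.00412925708646
(0.242, -0.521, 0.4) pix 445.0235784527273 37.39961456374871
(0, 0, 0) pix 473.1304655346985 279.3633505610346
(0.54, 0.255, 0.028) pix 201.14142014110558 248.48612487735883
gripper px [ 0.21818685 -0.44849027  0.30536558] [ 0.22138733 -0.49149155  0.34737935]
dowel 128 [ 0.6129 -0.1071  1.4238] [ 0.6121 -0.1064] 1.4169 z 0.0149
oak 208 [ 0.6323 -0.2761  1.3956] [ 0.6372 -0.2676] 1.5163 z 0.0291
dark 317 [ 0.5194 -0.2829 -1.4475] [ 0.5189 -0.2816] -1.4436 z 0.0244
batten 363 [0.5356 0.2566 0.1478] [0.5354 0.2575] 0.1547 z 0.0257
bottle 465 [ 0.5117 -0.1158]
cap [ 0.51053234 -0.11185238  0.13819126] 33
board ((0.5498273968696594, 0.18367281556129456), (0.22070281207561493, 0.2207810878753662), 8.952303886413574)
blue [ 0.69715701 -0.08084635  0.05008488] [0.84994382 0.19994061 0.19985329]
vise [ 0.20025722 -0.1385104   0.02000524] [0.42186822 0.00689497 0.10521572]
```

Emit:
jog_arm:
  motion: "0 0 40 0 0 0 50;372 411 40 0 0 0.988 50;372 411 40 0 0 0.988 50;372 411 40 0 0 0.988 50;372 411 40 0 0 0.988 50;372 411 40 0 0 0.988 50;372 411 40 0 0 0.988 50;372 411 40 0 0 0.988 50;372 411 40 0 0 0.988 50;372 411 40 0 0 0.988 50;372 411 40 0 0 0.988 50;372 411 40 0 0 0.988 50;372 411 40 0 0 0.988 50;372 411 40 0 0 0.988 50"
  squeeze: 40

```text
t: 1.85
position: [0.6139, -0.1113, 0.2498]
ee_rot: [2.381, 2.05, -0.0]
force: [-0.1, 0.7, -0.3]
finger_gap: 0.0499
grip_force: 0.0
```

```bash
python3 - <<'E'
from h import *
a=grab('top','top1.png')['color'];b=grab('scene','scene1.png')['color']
cv2.imwrite('pics/two1.png',np.hstack([cv2.resize(a[60:360,150:450],(400,400)),cv2.resize(b[50:350,130:430],(400,400))])[:,:,::-1])
s=manip.get_state();print(s['position'],s['joints'])
E
```

```text
[ 0.61400401 -0.11100504  0.24970901] [ 0.23951286  0.75820117 -0.25713866  1.21322924  0.18936029  1.19305577
 -0.16851787]
```

View pics/two1.png

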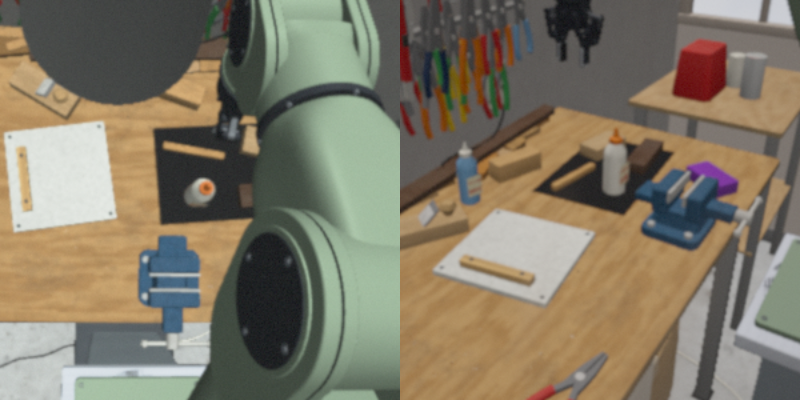

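```bash
python3 - <<'E'
from h import *
from meas import *
P=np.array([.614,-.111,.25])
for n in('top','scene'):
    f=np.load(f'pics/{n}1.png.npz'); c=cloud(f); k=f['mtx']
    p=(P-f['eye'])@rot(f); s=p[:2]/-p[2]; u,v=s[0]*k[0,0]+k[0,2],-s[1]*k[0,0]+k[1,2]; print(n,'tcp pix',u,v, 'crop',(u-(150 if n=='top' else 130))*4/3,(v-(60 if n=='top' else 50))*4/3)
    m=roi(c,.4,.9,-.4,.1,.2,.4)&(f['color'].max(-1)<70); q=c[m]
    i=np.argsort(q[:,2])[:40]; print(len(q),np.median(q[i],0),np.median(q,0)); vv,uu=np.where(m); print(np.median(uu),np.median(vv))
    print(f['eye'],f['orientation'])
f=np.load('pics/scene1.png.npz');c=cloud(f); u,v=130+int(560*.75),50+int(52*.75); print(c[v-2:v+3,u-2:u+3].reshape(-1,3))
E
```

```text
top tcp pix 312.24820327025554 149.96180121689335 crop 216.33093769367406 119.94906828919113
702 [ 0.8401743  -0.12379044  0.24077762] [ 0.83091377 -0.11629832  0.36232134]
323.0 44.0
[0.37533881 0.07613369 1.02379101] [ 0.07276414 -0.19437602 -1.54583177]
scene tcp pix 259.2797757968934 104.93744350969583 crop 172.37303439585784 73.24992467959443
2712 [0.82825969 0.06278868 0.23118632] [ 0.79658152 -0.09330636  0.34494765]
207.0 69.0
[0.03328685 0.8083275  0.6041111 ] [ 0.38243911 -1.31153864 -2.27779673]
[]
```

Emit:
jog_arm:
  motion: "0 0 -60 0 0 0 50;0 0 -120 0 0 0 50;0 0 -170 0 0 0 50;0 0 -200 0 0 0 50;0 0 -215 0 0 0 50;0 0 -228 0 0 0 50;0 0 -238 0 0 0 50;0 0 -243 0 0 0 50;0 0 -243 0 0 0 50;0 0 -243 0 0 0 10;0 0 -243 0 0 0 8;0 0 -243 0 0 0 8;0 0 -243 0 0 0 8;0 0 -243 0 0 0 8;0 0 -243 0 0 0 8;0 0 -243 0 0 0 8"
  squeeze: 40

```text
t: 3.95
position: [0.6142, -0.1104, 0.0066]
ee_rot: [-2.38, -2.051, 0.0]
force: [-0.6, -0.2, 0.3]
finger_gap: 0.0082
grip_force: 0.0
```

```bash
python3 - <<'E'
from h import *
a=grab('top','top2.png')['color'];b=grab('scene','scene2.png')['color']
cv2.imwrite('pics/two2.png',np.hstack([cv2.resize(a[130:250,240:360],(400,400)),cv2.resize(b[100:250,200:350],(400,400))])[:,:,::-1])
E
```

```text
(no output)
```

View pics/two2.png

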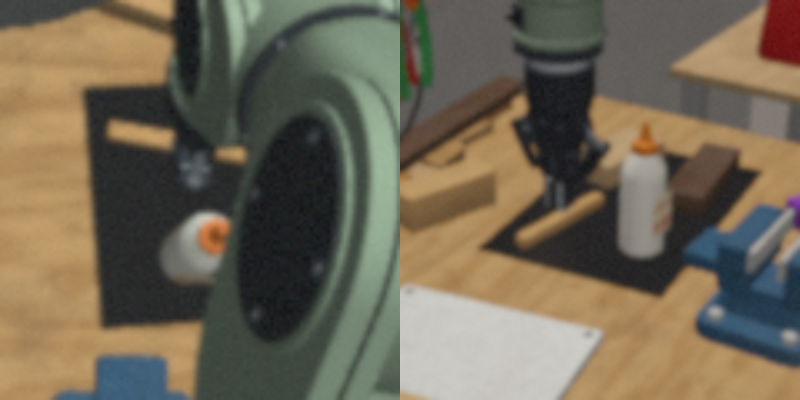

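```bash
python3 - <<'E'
from h import *
A=cv2.imread('pics/top2.png');B=cv2.imread('pics/scene2.png')
cv2.imwrite('pics/two2b.png',np.hstack([cv2.resize(A[155:205,270:320],(400,400),interpolation=cv2.INTER_CUBIC),cv2.resize(B[140:200,235:295],(400,400),interpolation=cv2.INTER_CUBIC)]))
P=np.array([.6142,-.1104,.0066])
for n in('top','scene'):
    f=np.load(f'pics/{n}2.png.npz'); c=cloud(f); k=f['mtx']
    for z in(0,.03,.06):
        p=(P+[0,0,z]-f['eye'])@rot(f); s=p[:2]/-p[2]; u,v=s[0]*k[0,0]+k[0,2],-s[1]*k[0,0]+k[1,2]
        print(n,z,u,v,'crop',((u-270)*8,(v-155)*8) if n=='top' else ((u-235)*400/60,(v-140)*400/60))
    pts=[(294,178),(298,183),(298,187),(302,181)] if n=='top' else [(257,162),(257,168),(258,172),(258,178),(258,183)]
    for u,v in pts: print(u,v,c[v,u].round(3),f['color'][v,u])
    print('dowel ends')
    m=None
E
```

```text
top 0 293.09890977561724 173.2868376607709 crop (np.float64(184.79127820493795), np.float64(146.2947012861673))
top 0.03 294.9511488295364 170.99113932494106 crop (np.float64(199.60919063629126), np.float64(127.92911459952848))
top 0.06 296.91310279415023 168.55945835913448 crop (np.float64(215.30482235320187), np.float64(108.47566687307585))
294 178 [ 0.579 -0.096  0.101] [64 69 71]
298 183 [ 0.561 -0.102  0.123] [104 109 112]
298 187 [ 0.573 -0.126  0.003] [50 55 55]
302 181 [ 0.592 -0.138  0.005] [76 80 83]
dowel ends
scene 0 259.2646480879025 182.80854111494867 crop (np.float64(161.76432058601677), np.float64(285.3902740996578))
scene 0.03 259.24627360572583 174.05429363298717 crop (np.float64(161.64182403817222), np.float64(227.02862421991446))
scene 0.06 259.2274422198882 165.0823612287645 crop (np.float64(161.51628146592125), np.float64(167.21574152509675))
257 162 [ 0.625 -0.115  0.072] [36 39 39]
257 168 [ 0.618 -0.103  0.059] [51 50 53]
258 172 [ 0.609 -0.095  0.052] [59 59 60]
258 178 [ 0.61  -0.097  0.03 ] [89 75 64]
258 183 [ 0.611 -0.098  0.013] [161 127  82]
dowel ends
```

View pics/two2b.png

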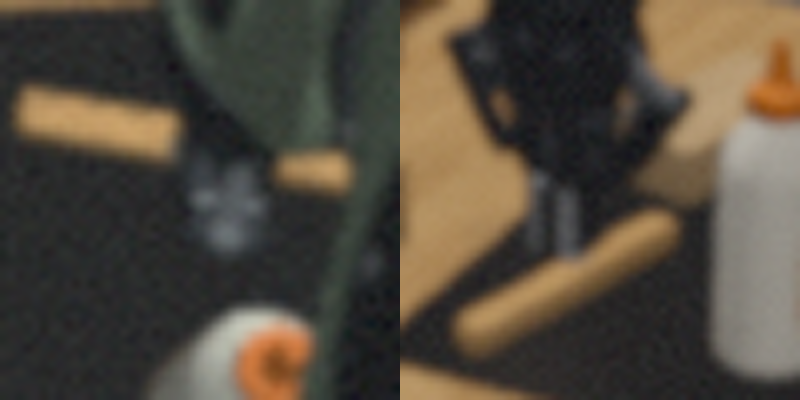

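Emit:
jog_arm:
  motion: "0 0 20 0 0 0 8;0 0 50 0 0 0 8;0 0 80 0 0 0 8;0 0 80 0 0 0 8;0 0 80 0 0 0 8"

```text
t: 4.68
position: [0.6141, -0.1105, 0.0869]
ee_rot: [2.38, 2.051, 0.0]
force: [-0.4, -0.1, 0.6]
finger_gap: 0.0079
grip_force: 0.0
```

```bash
python3 - <<'E'
from h import *
from meas import *
s=manip.get_state();P=s['position'];print(P,s['finger_gap'])
f=grab('scene','scene3.png');g=grab('top','top3.png');c=cloud(f);k=f['mtx']
for z in(0,.02):
    p=(P+[0,0,z]-f['eye'])@rot(f); q=p[:2]/-p[2]; u,v=q[0]*k[0,0]+k[0,2],-q[1]*k[0,0]+k[1,2]
    print(u,v)
cv2.imwrite('pics/s3.png',cv2.resize(f['color'][110:190,220:300,::-1],(480,480),interpolation=cv2.INTER_CUBIC))
u=int(u); 
for v in range(130,186,3): print(v,c[v,u-6:u+8:2].round(3)[:,[0,1,2]].tolist())
c=cloud(g); r=fitrect(c[roi(c,.56,.66,-.2,-.02,.012,.03)][:,:2],.14,.016); print('dowel',r)
E
```

```text
[ 0.61411721 -0.11049739  0.08690078] 0.007891205878448942
259.255894285257 158.87781354819666
259.24320823145104 152.66716900240118
130 [[0.624, -0.094, 0.181], [0.621, -0.099, 0.18], [0.611, -0.094, 0.184], [0.603, -0.091, 0.186], [0.596, -0.092, 0.187], [0.592, -0.096, 0.187], [0.589, -0.102, 0.185]]
133 [[0.624, -0.094, 0.172], [0.623, -0.102, 0.169], [0.607, -0.088, 0.177], [0.033, 0.808, 0.604], [0.597, -0.092, 0.178], [0.595, -0.1, 0.176], [0.594, -0.109, 0.173]]
136 [[0.628, -0.099, 0.16], [0.623, -0.103, 0.16], [0.625, -0.116, 0.155], [0.606, -0.096, 0.166], [0.597, -0.092, 0.169], [0.603, -0.113, 0.16], [0.596, -0.112, 0.163]]
139 [[0.627, -0.098, 0.152], [0.622, -0.101, 0.152], [0.619, -0.107, 0.15], [0.606, -0.097, 0.156], [0.597, -0.092, 0.16], [0.595, -0.1, 0.158], [0.583, -0.092, 0.163]]
142 [[0.63, -0.103, 0.14], [0.623, -0.102, 0.142], [0.618, -0.105, 0.142], [0.605, -0.094, 0.149], [0.598, -0.094, 0.15], [0.59, -0.092, 0.153], [0.583, -0.091, 0.155]]
145 [[0.633, -0.107, 0.128], [0.621, -0.099, 0.134], [0.617, -0.102, 0.134], [0.606, -0.096, 0.138], [0.601, -0.099, 
[... 1764 characters left out ...]
001], [0.634, -0.176, -0.001]]
178 [[0.033, 0.808, 0.604], [0.65, -0.141, -0.001], [0.644, -0.145, -0.001], [0.639, -0.148, -0.001], [0.617, -0.124, 0.016], [0.613, -0.13, 0.015], [0.607, -0.133, 0.015]]
181 [[0.645, -0.123, -0.002], [0.639, -0.124, -0.001], [0.616, -0.101, 0.017], [0.612, -0.105, 0.016], [0.608, -0.111, 0.014], [0.607, -0.121, 0.01], [0.603, -0.125, 0.009]]
184 [[0.617, -0.08, 0.016], [0.613, -0.085, 0.014], [0.609, -0.09, 0.014], [0.609, -0.1, 0.009], [0.607, -0.109, 0.005], [0.605, -0.118, 0.002], [0.603, -0.125, -0.001]]
dowel (array([ 0.61593502, -0.11127406,  1.43066019]), array([ 0.61646691, -0.10424969]), np.float64(1.42143636698444), np.float64(0.15114108715038196))
```

View pics/s3.png

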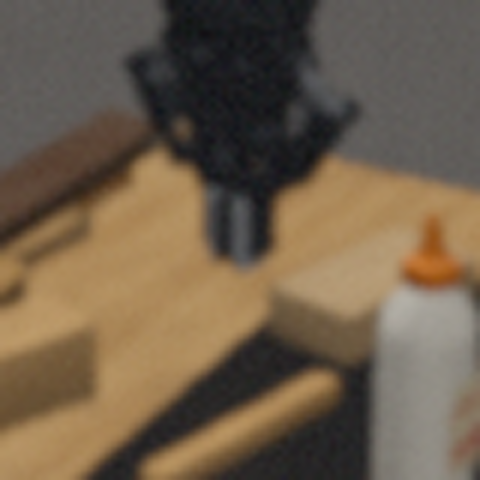

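The scene crop shows the fingertips ending at pixel (260,154), about 20 mm above the reported TCP, while x and y agree. So the fingers closed just over the dowel. I'll go 20 mm lower, watching the force.

Emit:
jog_arm:
  motion: "0 0 0 0 0 0 45;0 0 0 0 0 0 45;0 0 -40 0 0 0 45;0 0 -75 0 0 0 45;0 0 -85 0 0 0 45;0 0 -92 0 0 0 45;0 0 -95 0 0 0 45;0 0 -95 0 0 0 45"

```text
t: 5.78
position: [0.6145, -0.1105, -0.0078]
ee_rot: [2.379, 2.051, 0.001]
force: [-0.4, -0.3, -0.5]
finger_gap: 0.0447
grip_force: 0.0
```

Emit:
jog_arm:
  motion: "0 0 -3 0 0 0 45;0 0 -5 0 0 0 45;0 0 -5 0 0 0 45;0 0 -5 0 0 0 8;0 0 -5 0 0 0 8;0 0 -5 0 0 0 8;0 0 -5 0 0 0 8;0 0 -5 0 0 0 8"
  squeeze: 40

```text
t: 6.78
position: [0.6143, -0.1105, -0.0132]
ee_rot: [2.38, 2.051, 0.0]
force: [-1.6, -0.1, 5.7]
finger_gap: 0.015
grip_force: 39.8
```

Emit:
jog_arm:
  motion: "0 0 20 0 0 0 8;0 0 60 0 0 0 8;0 0 120 0 0 0 8;-60 267 120 0 0 -1.265 8;-60 267 120 0 0 -1.265 8;-60 267 120 0 0 -1.265 8;-60 267 120 0 0 -1.265 8;-60 267 120 0 0 -1.265 8;-60 267 120 0 0 -1.265 8;-60 267 120 0 0 -1.265 8;-60 267 120 0 0 -1.265 8;-60 267 120 0 0 -1.265 8;-60 267 70 0 0 -1.265 8;-60 267 70 0 0 -1.265 8;-60 267 70 0 0 -1.265 8"

```text
t: 8.65
position: [0.5547, 0.1565, 0.058]
ee_rot: [-3.131, -0.249, -0.001]
force: [0.3, 0.1, -0.7]
finger_gap: 0.0148
grip_force: 39.3
```

```bash
cat > rep.py <<'E'
import sys
from meas import *
i=sys.argv[1]
s=manip.get_state();P=s['position'];print('pos',P.round(4),'rv',s['ee_rot'].round(4),'gap',round(s['finger_gap'],4),'t',s['t'])
C={}
for n in('top','scene'): f=grab(n,f'{n}{i}.png'); C[n]=(f,cloud(f))
def bf(q):  # world xy -> board frame about batten middle, shown as board coords
    return q
def board(n,L=None,th=.156,quiet=False):
    c=C[n][1]; m=roi(c,.44,.64,.22,.29,.022,.034); q=c[m]
    return q
E
cat > r4.py <<'E'
from rep import *
for n in C:
    f,c=C[n]; col=f['color'].astype(int); wood=(col[...,0]-col[...,2]>35)
    b=c[roi(c,.44,.65,.225,.285,.020,.036)&wood]; d=c[roi(c,.42,.7,.09,.215,.045,.12)&wood]
    for nm,q,W in(('batten',b,.02),('dowel',d,.016)):
        if len(q)<20: print(n,nm,len(q)); continue
        r=fitrect(q[:,:2],.14,W); print(n,nm,len(q),r[0].round(4),r[1].round(4),round(r[2],4),q[:,2].min().round(3),np.median(q[:,2]).round(4))
E
python3 r4.py 4
python3 - <<'E'
import cv2,numpy as np
A=cv2.imread('pics/top4.png');B=cv2.imread('pics/scene4.png')
cv2.imwrite('pics/two4.png',np.hstack([cv2.resize(A[120:260,140:280],(400,400)),cv2.resize(B[140:300,130:290],(400,400))]))
E
```

```text
pos [0.5547 0.1565 0.058 ] rv [-3.1313e+00 -2.4870e-01 -1.5000e-03] gap 0.0148 t 8.65
top batten 0
top dowel 0
scene batten 395 [0.5347 0.2569 0.16  ] [0.5343 0.2581] 0.165 0.02 0.0252
scene dowel 313 [0.5507 0.1606 0.1609] [0.5497 0.1621] 0.1628 0.046 0.086
```

View pics/two4.png

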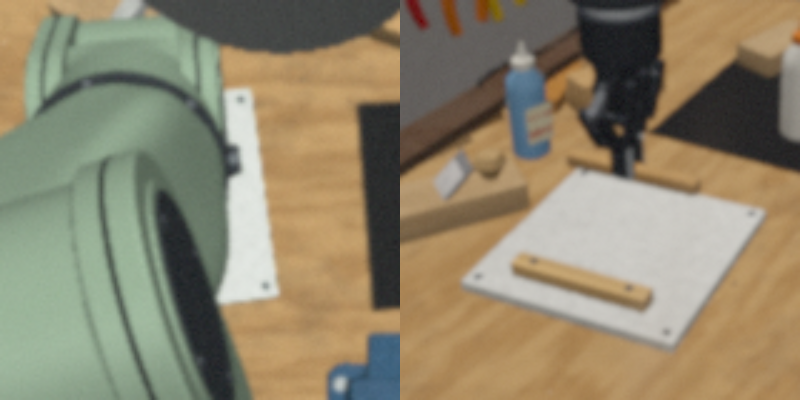

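```bash
python3 - <<'E'
from meas import *
f=np.load('pics/scene4.png.npz');c=cloud(f);col=f['color'].astype(int); wood=(col[...,0]-col[...,2]>35)
u=np.array([np.cos(.158),np.sin(.158)]);w=np.array([-u[1],u[0]])
o=[]
for nm,b,t in(('bat',(.44,.65,.2,.3),.0253),('dow',(.42,.7,.09,.215),.0875)):
    for lo in(.004,.006):
        q=c[roi(c,*b,t-lo,t+.006)&wood][:,:2]; a=q@u;e=q@w
        print(nm,len(q),'along',np.percentile(a,[1,99]).round(4),np.percentile(a,[1,99]).mean().round(4),'across',np.percentile(e,[3,50,97]).round(4),e.mean().round(4), 'slope',np.polyfit(a,e,1)[0].round(4))
E
```

```text
bat 369 along [0.503  0.6377] 0.5704 across [0.1595 0.171  0.1788] 0.1704 slope 0.0084
bat 408 along [0.5029 0.6376] 0.5703 across [0.1597 0.1721 0.1789] 0.1709 slope 0.0073
dow 206 along [0.4998 0.6348] 0.5673 across [0.0611 0.0732 0.0795] 0.072 slope 0.0085
dow 239 along [0.4988 0.6346] 0.5667 across [0.0618 0.0739 0.0794] 0.0726 slope 0.0051
```

Emit:
jog_arm:
  motion: "3 -1 -15 0 0 0 8;3 -1 -35 0 0 0 8;3 -1 -50 0 0 0 8;3 -1 -58 0 0 0 8;3 -1 -60 0 0 0 8;3 -1 -61 0 0 0 8;3 -1 -62 0 0 0 8;3 -1 -62 0 0 0 8;3 -1 -62 0 0 0 8"

```text
t: 9.88
position: [0.5575, 0.1556, -0.0043]
ee_rot: [-3.131, -0.247, -0.001]
force: [-4.3, 0.0, 14.6]
finger_gap: 0.0148
grip_force: 41.2
```

Emit:
jog_arm:
  motion: "0 0 0 0 0 0 40;0 0 0 0 0 0 40;0 0 0 0 0 0 40;0 0 30 0 0 0 40;0 0 80 0 0 0 40;0 0 155 0 0 0 75;-36 -443 155 0 0 1.532 78;-36 -443 155 0 0 1.532 78;-36 -443 155 0 0 1.532 78;-36 -443 155 0 0 1.532 78;-36 -443 155 0 0 1.532 78;-36 -443 155 0 0 1.532 78;-36 -443 155 0 0 1.532 78;-36 -443 155 0 0 1.532 78;-36 -443 155 0 0 1.532 78;-36 -443 155 0 0 1.532 78;-36 -443 155 0 0 1.532 78;-36 -443 155 0 0 1.532 78;-36 -443 155 0 0 1.532 78"

```text
t: 12.25
position: [0.5213, -0.2872, 0.1496]
ee_rot: [-2.086, -2.349, 0.0]
force: [0.3, -0.3, 0.4]
finger_gap: 0.0779
grip_force: 0.0
```

```bash
cat > r5.py <<'E'
from rep import *
u=np.array([np.cos(.157),np.sin(.157)]);w=np.array([-u[1],u[0]])
for n in C:
    f,c=C[n]; col=f['color'].astype(int); wood=(col[...,0]-col[...,2]>25)
    t=.0275 if n=='top' else .0253
    for nm,b,W in(('bat',(.43,.66,.21,.3),.02),('dow',(.43,.7,.11,.205),.016)):
        q=c[roi(c,*b,t-.005,t+.007)&wood][:,:2]
        if len(q)<20: print(n,nm,len(q)); continue
        a=q@u;e=q@w
        print(n,nm,len(q),'along',np.percentile(a,[1,99]).round(4),np.percentile(a,[1,99]).mean().round(4),'across',np.percentile(e,[3,50,97]).round(4),e.mean().round(4),'slope',np.polyfit(a,e,1)[0].round(4),cv2.minAreaRect(q.astype(np.float32)))
E
python3 r5.py 5
python3 - <<'E'
import cv2,numpy as np
A=cv2.imread('pics/top5.png');B=cv2.imread('pics/scene5.png')
cv2.imwrite('pics/two5.png',np.hstack([cv2.resize(A[140:240,140:240],(400,400),interpolation=cv2.INTER_CUBIC),cv2.resize(B[100:300,130:330],(400,400))]))
E
```

```text
pos [ 0.5213 -0.2872  0.1496] rv [-2.0857e+00 -2.3493e+00  2.0000e-04] gap 0.0779 t 12.25
top bat 351 along [0.5055 0.6424] 0.5739 across [0.158  0.1673 0.1768] 0.1673 slope -0.003 ((0.540916919708252, 0.2549923062324524), (0.1393720805644989, 0.020404022186994553), 8.884754180908203)
top dow 313 along [0.5048 0.7197] 0.6123 across [0.0574 0.0672 0.083 ] 0.0676 slope 0.013 ((0.5960519909858704, 0.15616050362586975), (0.21871523559093475, 0.04325954243540764), 14.039085388183594)
scene bat 395 along [0.5029 0.6379] 0.5704 across [0.1603 0.1722 0.1793] 0.1713 slope 0.0066 ((0.5372132062911987, 0.2571767270565033), (0.13790687918663025, 0.02249351143836975), 8.289626121520996)
scene dow 345 along [0.5011 0.7194] 0.6102 across [0.0607 0.0736 0.0897] 0.0728 slope 0.0203 ((0.5906021595001221, 0.17210331559181213), (0.2202543318271637, 0.04429467394948006), 5.90134334564209)
```

View pics/two5.png

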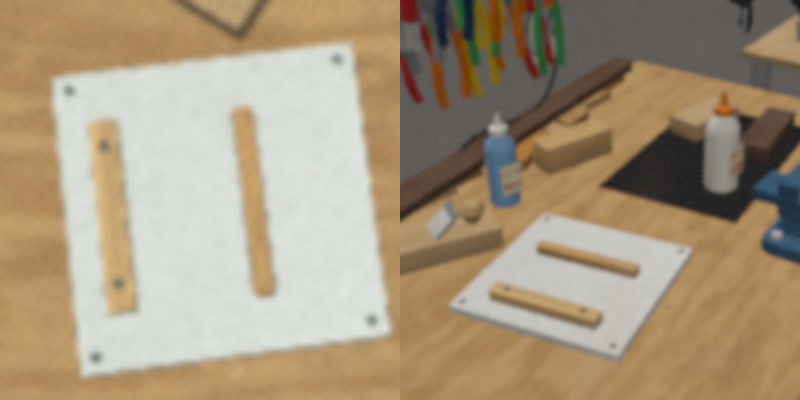

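```bash
python3 - <<'E'
from meas import *
u=np.array([np.cos(.157),np.sin(.157)]);w=np.array([-u[1],u[0]])
for n in('top','scene'):
    f=np.load(f'pics/{n}5.png.npz');c=cloud(f);col=f['color'].astype(int); wood=(col[...,0]-col[...,2]>25)
    t=.0275 if n=='top' else .0253
    for nm,b,W in(('bat',(.43,.66,.21,.3),.02),('dow',(.43,.66,.11,.205),.016)):
        q=c[roi(c,*b,t-.0055,t+.007)&wood][:,:2]; q=q[q@u<.66]
        a=q@u;e=q@w
        r=cv2.minAreaRect(q.astype(np.float32))
        print(n,nm,len(q),np.percentile(a,[1,99]).round(4),np.percentile(a,[1,99]).mean().round(4),'across',np.percentile(e,[3,50,97]).round(4),e.mean().round(4),'slope',np.polyfit(a,e,1)[0].round(4),'rect',np.dot(r[0],u).round(4),np.dot(r[0],w).round(4),r[1:],fitrect(q,.14,W)[0].round(4))
E
```

```text
top bat 353 [0.5055 0.6424] 0.5739 across [0.158  0.1673 0.1768] 0.1673 slope -0.0044 rect 0.5741 0.1673 ((0.1393720805644989, 0.020404022186994553), 8.884754180908203) [0.5402 0.2549 0.1541]
top dow 257 [0.5043 0.6401] 0.5722 across [0.0599 0.0671 0.0744] 0.0672 slope -0.0005 rect 0.572 0.0672 ((0.1380690038204193, 0.015390810556709766), 9.105170249938965) [0.5541 0.1557 0.1565]
scene bat 401 [0.5028 0.6378] 0.5703 across [0.1603 0.1724 0.1793] 0.1713 slope 0.0058 rect 0.5708 0.17 ((0.13790687918663025, 0.02249351143836975), 8.289626121520996) [0.5351 0.257  0.1457]
scene dow 259 [0.5009 0.6355] 0.5682 across [0.0638 0.0736 0.0782] 0.0721 slope 0.0038 rect 0.5685 0.0714 ((0.1376967877149582, 0.019033167511224747), 9.494402885437012) [0.5479 0.1593 0.1622]
```

The picture shows the dowel (253,201 in the left half) parallel to the batten (112,216). Measured: 100 mm apart, ends within 2 mm. Next is the dark block.

Emit:
jog_arm:
  motion: "0 0 -60 0 0 0 78;0 0 -110 0 0 0 78;0 0 -140 0 0 0 78;0 0 -152 0 0 0 78;0 0 -158 0 0 0 78;0 0 -162 0 0 0 78;0 0 -162 0 0 0 78;0 0 -162 0 0 0 40;0 0 -162 0 0 0 40;0 0 -162 0 0 0 40;0 0 -162 0 0 0 40;0 0 -162 0 0 0 40;0 0 -162 0 0 0 40"
  squeeze: 60

```text
t: 13.98
position: [0.5213, -0.2876, -0.0117]
ee_rot: [2.085, 2.349, -0.0]
force: [-2.8, 0.8, 10.0]
finger_gap: 0.0488
grip_force: 62.9
```

Emit:
jog_arm:
  motion: "0 0 20 0 0 0 40;0 0 75 0 0 0 40;0 0 135 0 0 0 40;0 0 200 0 0 0 40;0 0 205 0 0 0 40;-8 488 205 0 0 0.038 40;-8 488 205 0 0 0.038 40;-8 488 205 0 0 0.038 40;-8 488 205 0 0 0.038 40;-8 488 205 0 0 0.038 40;-8 488 205 0 0 0.038 40;-8 488 205 0 0 0.038 40;-8 488 205 0 0 0.038 40;-8 488 205 0 0 0.038 40;-8 488 205 0 0 0.038 40;-8 488 150 0 0 0.038 40;-8 488 100 0 0 0.038 40;-8 488 75 0 0 0.038 40;-8 488 75 0 0 0.038 40;-8 488 75 0 0 0.038 40"

```text
t: 16.48
position: [0.5138, 0.2001, 0.0638]
ee_rot: [2.041, 2.387, 0.002]
force: [0.8, 0.0, -2.5]
finger_gap: 0.0484
grip_force: 63.3
```

```bash
cat > r6.py <<'E'
from rep import *
u=np.array([np.cos(.157),np.sin(.157)]);w=np.array([-u[1],u[0]])
f,c=C['scene']; col=f['color'].astype(int)
zt=float(sys.argv[2])   # expected top height of held block in scene readings
L,W=float(sys.argv[3]),float(sys.argv[4])
m=roi(c,.42,.62,.08,.31,zt-.006,zt+.006); 
if len(sys.argv)>5: m&=(col[...,0]-col[...,2]>20)
q=c[m]; print(len(q),np.median(q[:,2]))
q=q[:,:2]; a=q@u;e=q@w
print('along',np.percentile(a,[1,99]).round(4),'across',np.percentile(e,[1,99]).round(4),np.percentile(e,[1,99]).mean().round(4),fitrect(q,L,W)[0].round(4))
cv2.imwrite('pics/crop%s.png'%i,cv2.resize(f['color'][130:290,130:330,::-1],(800,640))[:600])
E
python3 r6.py 6 .098 .15 .05
```

```text
pos [0.5138 0.2001 0.0638] rv [2.0412e+00 2.3873e+00 1.6000e-03] gap 0.0484 t 16.475
744 0.10042268066891463
along [0.5018 0.5688] across [0.0711 0.1934] 0.1323 [ 0.5082  0.2283 -1.4307]
```

View pics/crop6.png

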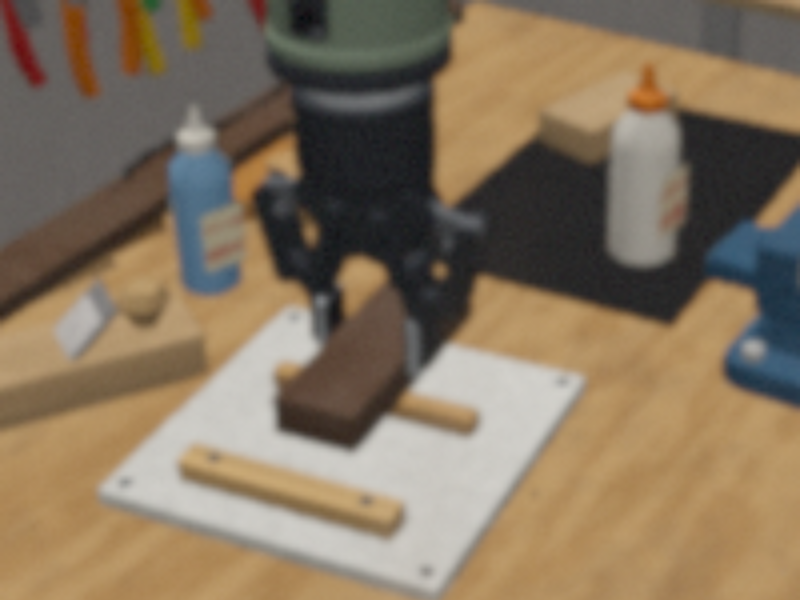

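```bash
python3 - <<'E'
from meas import *
u=np.array([np.cos(.157),np.sin(.157)]);w=np.array([-u[1],u[0]])
f=np.load('pics/scene6.png.npz');c=cloud(f)
m=roi(c,.42,.62,.08,.31,.094,.108); q=c[m][:,:2];a=q@u;e=q@w;k=e>.148
print('along',np.percentile(a[k],[1,2,50,98,99]).round(4),a[k].mean(),'edge slope',np.polyfit(e[k],a[k],1))
for lo in(.515,.525,.535,.545,.555): s=(a>lo)&(a<lo+.01); print(lo,np.sort(e[s])[-8:].round(4))
m=roi(c,.42,.62,.08,.31,.07,.094);q=c[m][:,:2];e=q@w;a=q@u;print('end face',np.percentile(e[e>.185],[5,50,95]),np.percentile(a[e>.185],[2,98]))
E
```

```text
along [0.513  0.5133 0.5358 0.5616 0.5624] 0.5362116580169696 edge slope [0.00524036 0.53530343]
0.515 [0.1916 0.1917 0.1918 0.192  0.1928 0.1928 0.1931 0.1933]
0.525 [0.192  0.1921 0.1921 0.1922 0.1922 0.1928 0.1933 0.1939]
0.535 [0.1915 0.1917 0.1923 0.1926 0.1931 0.1931 0.1934 0.1941]
0.545 [0.1922 0.1924 0.1924 0.1926 0.1927 0.193  0.194  0.194 ]
0.555 [0.191  0.191  0.192  0.1926 0.1931 0.1934 0.1938 0.195 ]
end face [0.18991582 0.19209622 0.19403146] [0.51346191 0.56209981]
```

Emit:
jog_arm:
  motion: "0 2 -20 0 0 0 40;0 2 -40 0 0 0 40;0 2 -46 0 0 0 40;0 2 -48 0 0 0 40;0 2 -49 0 0 0 40;0 2 -50 0 0 0 40;0 2 -50 0 0 0 40;0 2 -50 0 0 0 40"

```text
t: 17.58
position: [0.5135, 0.2026, 0.0133]
ee_rot: [2.04, 2.388, 0.001]
force: [-1.1, -1.5, 7.3]
finger_gap: 0.0487
grip_force: 64.5
```

Emit:
jog_arm:
  motion: "0 0 0 0 0 0 60;0 0 0 0 0 0 70;0 0 0 0 0 0 72;0 0 30 0 0 0 72;0 0 90 0 0 0 78;0 0 150 0 0 0 82;0 0 190 0 0 0 82;120 -482 190 0 0 -0.367 82;120 -482 190 0 0 -0.367 82;120 -482 190 0 0 -0.367 82;120 -482 190 0 0 -0.367 82;120 -482 190 0 0 -0.367 82;120 -482 190 0 0 -0.367 82;120 -482 190 0 0 -0.367 82;120 -482 190 0 0 -0.367 82;120 -482 190 0 0 -0.367 82;120 -482 190 0 0 -0.367 82;120 -482 190 0 0 -0.367 82;120 -482 190 0 0 -0.367 82"

```text
t: 19.95
position: [0.6334, -0.2787, 0.2029]
ee_rot: [2.441, 1.978, 0.0]
force: [0.4, 0.9, 0.6]
finger_gap: 0.0819
grip_force: 0.0
```

```bash
cat > r7.py <<'E'
from rep import *
u=np.array([np.cos(.157),np.sin(.157)]);w=np.array([-u[1],u[0]])
z0=float(sys.argv[2]);L,W=float(sys.argv[3]),float(sys.argv[4])
for n in C:
    f,c=C[n]; z=z0-(.0 if n=='top' else .0025)
    q=c[roi(c,.42,.62,.08,.31,z-.005,z+.008)][:,:2]; r=fitrect(q,L,W)
    print(n,len(q),'fit along/across',(r[0][:2]@u).round(4),(r[0][:2]@w).round(4),'yaw',r[0][2].round(4),round(r[2],4),'pct',np.percentile(q@u,[1,99]).round(4),np.percentile(q@w,[1,99]).round(4),'mean',(q.mean(0)@u).round(4),(q.mean(0)@w).round(4))
f,c=C['top'];
for nm,b,t in (('oak',(.57,.7,-.36,-.21),.032),):
    q=c[roi(c,*b,t-.007,t+.01)][:,:2]
    if len(q)>20: print(nm,len(q),fitrect(q,.11,.06)[0].round(4))
E
python3 r7.py 7 .053 .15 .05
```

```text
pos [ 0.6334 -0.2787  0.2029] rv [2.4409e+00 1.9776e+00 1.0000e-04] gap 0.0819 t 19.95
top 961 fit along/across 0.5401 0.118 yaw -1.4119 -1.41 pct [0.5159 0.5648] [0.0452 0.1897] mean 0.5401 0.118
scene 886 fit along/across 0.5375 0.1243 yaw -1.4127 -1.415 pct [0.513  0.5624] [0.0485 0.1953] mean 0.5367 0.1278
oak 732 [ 0.6332 -0.2786  1.374 ]
```

Emit:
jog_arm:
  motion: "0 0 -60 0 0 0 82;0 0 -120 0 0 0 82;0 0 -165 0 0 0 82;0 0 -190 0 0 0 82;0 0 -203 0 0 0 82;0 0 -209 0 0 0 82;0 0 -213 0 0 0 82;0 0 -213 0 0 0 82;0 0 -213 0 0 0 50;0 0 -213 0 0 0 50;0 0 -213 0 0 0 50;0 0 -213 0 0 0 50;0 0 -213 0 0 0 50"
  squeeze: 60

```text
t: 21.68
position: [0.6335, -0.2797, -0.0096]
ee_rot: [2.441, 1.976, 0.001]
force: [-1.5, -0.5, 7.2]
finger_gap: 0.0588
grip_force: 65.4
```

Emit:
jog_arm:
  motion: "0 0 20 0 0 0 50;0 0 75 0 0 0 50;0 0 135 0 0 0 50;0 0 195 0 0 0 50;0 0 210 0 0 0 50;-120 480 210 0 0 0.368 50;-120 480 210 0 0 0.368 50;-120 480 210 0 0 0.368 50;-120 480 210 0 0 0.368 50;-120 480 210 0 0 0.368 50;-120 480 210 0 0 0.368 50;-120 480 210 0 0 0.368 50;-120 480 210 0 0 0.368 50;-120 480 210 0 0 0.368 50;-120 480 210 0 0 0.368 50;-120 480 150 0 0 0.368 50;-120 480 100 0 0 0.368 50;-120 480 80 0 0 0.368 50;-120 480 80 0 0 0.368 50;-120 480 80 0 0 0.368 50"

```text
t: 24.18
position: [0.5139, 0.2, 0.0706]
ee_rot: [2.04, 2.388, 0.001]
force: [-0.2, 0.7, -0.5]
finger_gap: 0.0586
grip_force: 65.3
```

```bash
python3 - 8 <<'E'
from rep import *
u=np.array([np.cos(.157),np.sin(.157)]);w=np.array([-u[1],u[0]])
f,c=C['scene']
for nm,z0,z1,cut in(('dark',.046,.06,.16),('oak',.106,.12,.143)):
    q=c[roi(c,.42,.62,.08,.31,z0,z1)][:,:2];a=q@u;e=q@w;k=e>cut
    print(nm,k.sum(),'along',np.percentile(a[k],[1,99]).round(4),np.percentile(a[k],[1,99]).mean().round(4),'slope',np.polyfit(e[k],a[k],1)[0].round(4),'end',[np.sort(e[(a>l)&(a<l+.01)])[-4].round(4) for l in(.52,.53,.54,.55)])
cv2.imwrite('pics/crop8.png',cv2.resize(f['color'][130:290,130:330,::-1],(600,480)))
E
```

```text
pos [0.5139 0.2    0.0706] rv [2.0400e+00 2.3882e+00 1.5000e-03] gap 0.0586 t 24.175
dark 260 along [0.5133 0.5618] 0.5376 slope 0.013 end [np.float64(0.1947), np.float64(0.1951), np.float64(0.1947), np.float64(0.1942)]
oak 262 along [0.5077 0.5663] 0.537 slope 0.0221 end [np.float64(0.1735), np.float64(0.1728), np.float64(0.172), np.float64(0.1734)]
```

View pics/crop8.png

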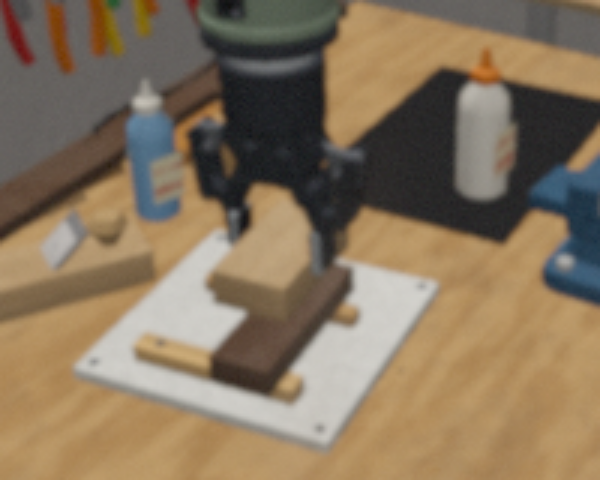

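Emit:
jog_arm:
  motion: "0 1 -15 0 0 0 50;0 1 -24 0 0 0 50;0 1 -27 0 0 0 50;0 1 -28 0 0 0 50;0 1 -29 0 0 0 50;0 1 -30 0 0 0 50;0 1 -30 0 0 0 50;0 1 -30 0 0 0 50"

```text
t: 25.28
position: [0.5133, 0.2016, 0.0404]
ee_rot: [2.039, 2.389, 0.001]
force: [-3.5, -1.4, 14.0]
finger_gap: 0.0586
grip_force: 67.2
```

Emit:
jog_arm:
  motion: "0 0 0 0 0 0 70;0 0 0 0 0 0 76;0 0 0 0 0 0 78;0 0 30 0 0 0 80;0 0 80 0 0 0 80;0 0 140 0 0 0 80;0 0 175 0 0 0 80;0 -319 175 0 0 0 80;0 -319 175 0 0 0 80;0 -319 175 0 0 0 80;0 -319 175 0 0 0 80;0 -319 175 0 0 0 80;0 -319 175 0 0 0 80;0 -319 175 0 0 0 80;0 -319 175 0 0 0 80;0 -319 175 0 0 0 80"

```text
t: 27.28
position: [0.5134, -0.1163, 0.2146]
ee_rot: [-2.037, -2.391, -0.0]
force: [-0.0, 0.0, 0.2]
finger_gap: 0.0799
grip_force: 0.0
```

```bash
python3 r7.py 9 .083 .11 .06; python3 - <<'E'
from meas import *
for n in('top','scene'):
    f=np.load(f'pics/{n}9.png.npz');c=cloud(f);q=c[roi(c,.45,.58,-.18,-.06,.02,.105)][:,:2];print(n,len(q),circ(q,.024).round(4) if len(q)>30 else '')
    u=np.array([np.cos(.157),np.sin(.157)]);w=np.array([-u[1],u[0]])
    z=.053-(0 if n=='top' else .0025);q=c[roi(c,.42,.62,.08,.31,z-.006,z+.006)][:,:2];print('dark',len(q),np.percentile(q@u,[1,99]).round(4),np.percentile(q@w,[1,99]).round(4))
E
```

```text
pos [ 0.5134 -0.1163  0.2146] rv [-2.0371e+00 -2.3914e+00 -2.0000e-04] gap 0.0799 t 27.275
top 926 fit along/across 0.5398 0.1183 yaw -1.4084 -1.4125 pct [0.5104 0.5698] [0.064 0.172] mean 0.5398 0.1183
scene 788 fit along/across 0.5372 0.1225 yaw -1.4031 -1.4026 pct [0.5077 0.5671] [0.0665 0.1754] mean 0.5365 0.1251
top 149 [ 0.5141 -0.1168]
dark 225 [0.5104 0.564 ] [0.0439 0.1904]
scene 492 [ 0.5116 -0.1157]
dark 281 [0.5075 0.5639] [0.0505 0.1962]
```

Emit:
jog_arm:
  motion: "0 0 -40 0 0 0 80;0 0 -70 0 0 0 80;0 0 -95 0 0 0 80;0 0 -115 0 0 0 80;0 0 -125 0 0 0 80;0 0 -125 0 0 0 80"

```text
t: 28.12
position: [0.5131, -0.1173, 0.0895]
ee_rot: [-2.039, -2.39, 0.001]
force: [0.1, -0.2, 0.5]
finger_gap: 0.0799
grip_force: 0.0
```

```bash
python3 - <<'E'
from meas import *
s=manip.get_state();P=s['position'];f=grab('scene','scene10.png');k=f['mtx']
for z in(.02,.093):
    p=(P+[0,0,z]-f['eye'])@rot(f); q=p[:2]/-p[2]; print(P,q[0]*k[0,0]+k[0,2],-q[1]*k[0,0]+k[1,2])
cv2.imwrite('pics/crop10.png',cv2.resize(f['color'][90:200,230:350,::-1],(600,550),interpolation=cv2.INTER_CUBIC))
E
```

```text
[ 0.51313614 -0.11727486  0.08947226] 290.90056729570347 158.9318735771728
[ 0.51313614 -0.11727486  0.08947226] 291.8944573047461 134.63707240426874
```

View pics/crop10.png

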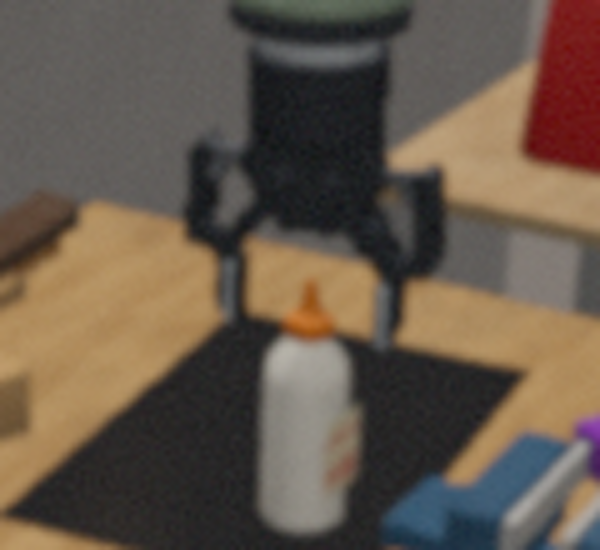

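The crop shows the palm's lower edge at row 222, the nozzle tip at row 283 and the fingertips near row 335. Lowering a further 21 mm leaves about 15 mm between palm and cap.

Emit:
jog_arm:
  motion: "0 0 -10 0 0 0 80;0 0 -18 0 0 0 80;0 0 -21 0 0 0 80;0 0 -21 0 0 0 80;0 0 -21 0 0 0 40;0 0 -21 0 0 0 40;0 0 -21 0 0 0 40;0 0 -21 0 0 0 40;0 0 -21 0 0 0 40;0 0 -21 0 0 0 40"
  squeeze: 50

```text
t: 29.42
position: [0.5133, -0.1176, 0.069]
ee_rot: [2.039, 2.389, 0.0]
force: [-1.8, -0.1, 8.4]
finger_gap: 0.0465
grip_force: 50.3
```

Emit:
jog_arm:
  motion: "0 0 20 0 0 0 40;0 0 60 0 0 0 40;0 0 100 0 0 0 40;0 0 120 0 0 0 40;20 80 120 0 0 0 40;35 130 120 0 0 0 40;48 180 120 0 0 0 40;62 230 120 0 0 0 40;74 280 120 0 0 0 40;82 315 120 0 0 0 40;86 331 120 0 0 0 40;86 331 120 0 0 0 40;86 331 90 0 0 0 40;86 331 60 0 0 0 40;86 331 35 0 0 0 40;86 331 20 0 0 0 40;86 331 14 0 0 0 40;86 331 11 0 0 0 40;86 331 10 0 0 0 40;86 331 10 0 0 0 40"

```text
t: 31.92
position: [0.5994, 0.2136, 0.079]
ee_rot: [2.039, 2.39, 0.001]
force: [-0.6, 0.1, -3.0]
finger_gap: 0.0468
grip_force: 52.7
```

Emit:
jog_arm:
  motion: "0 -1 -1 0 0 0 40;0 -1 -2 0 0 0 40;0 -1 -2 0 0 0 40"

```text
t: 32.3
position: [0.5995, 0.2129, 0.078]
ee_rot: [2.039, 2.39, 0.002]
force: [-5.9, -0.5, 17.9]
finger_gap: 0.0466
grip_force: 54.8
```

Contact, so I'll release, retreat and check.

Emit:
jog_arm:
  motion: "0 0 0 0 0 0 55;0 0 0 0 0 0 70;0 0 0 0 0 0 80;0 0 0 0 0 0 80;0 0 30 0 0 0 80;0 0 80 0 0 0 80;0 0 140 0 0 0 80;0 0 150 0 0 0 80;-80 -330 150 0 0 0 80;-80 -330 150 0 0 0 80;-80 -330 150 0 0 0 80;-80 -330 150 0 0 0 80;-80 -330 150 0 0 0 80;-80 -330 150 0 0 0 80;-80 -330 150 0 0 0 80;-80 -330 150 0 0 0 80;-80 -330 150 0 0 0 80"

```text
t: 34.42
position: [0.5194, -0.1164, 0.2264]
ee_rot: [-2.037, -2.391, -0.0]
force: [0.8, -0.7, 0.3]
finger_gap: 0.0802
grip_force: 0.0
```

```bash
python3 r7.py 11 .083 .11 .06; python3 - <<'E'
from meas import *
u=np.array([np.cos(.157),np.sin(.157)]);w=np.array([-u[1],u[0]])
for n in('top','scene'):
    f=np.load(f'pics/{n}11.png.npz');c=cloud(f);q=c[roi(c,.56,.66,.16,.27,.04,.115)][:,:2];r=circ(q,.024);print(n,len(q),r@u,r@w)
A=cv2.imread('pics/top11.png');B=cv2.imread('pics/scene11.png')
cv2.imwrite('pics/two11.png',np.hstack([cv2.resize(A[110:250,140:280],(400,400),interpolation=cv2.INTER_CUBIC),cv2.resize(B[110:290,130:310],(400,400))]))
E
```

```text
pos [ 0.5194 -0.1164  0.2264] rv [-2.0371e+00 -2.3911e+00 -2.0000e-04] gap 0.0802 t 34.425
top 947 fit along/across 0.5417 0.1185 yaw -1.3952 -1.3911 pct [0.5106 0.6056] [0.0644 0.1721] mean 0.5417 0.1185
scene 895 fit along/across 0.5452 0.1227 yaw 1.2712 1.1042 pct [0.508  0.6328] [0.0663 0.1751] mean 0.546 0.1256
top 166 0.6264308065685154 0.11815508363005499
scene 623 0.6238256051931317 0.11839520548305045
```

View pics/two11.png

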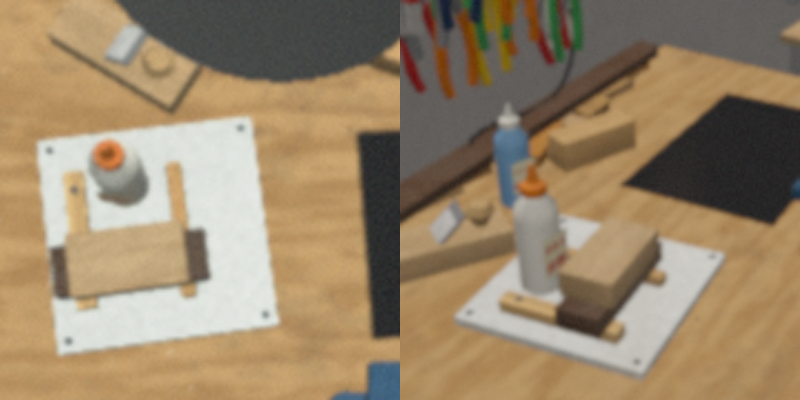

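The final picture shows the oak block on the dark block at (128,258). The bottle stands behind them at (118,175), midway between batten and dowel, and the bystanders have not moved. The robot is clear, so I'll hand in.

```bash
python3 -c "
from plant import manip
print(manip.close_job())"
```

```text
the job is handed in; nothing more can be done
None
```

The glue-up is built as asked and handed in at about 34 s: the dowel measured 100 mm from the batten with its ends within about 2 mm, both blocks centred across them, the bottle upright behind and midway, and the bystanders looked unmoved; no pass/fail verdict came back.

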